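# Turn the sample box on its corner pin to the reading rail and clip it

## Task

Turn the lidded sample box a quarter turn on its corner pin, from along the blue parking rail until its long side lies flush against the green reading rail, without lifting it off the pin; its yellow tab serves to draw it out, but the green rail leaves no room for fingers at the tab, so the last part is a push from behind. Only then swing the spring clip with the orange knob until it points straight across over the box's lid. Let go of everything, and leave the bottle, jar and well plate where they stand.

Things in the scene. Friction and masses are not known exactly. Their poses are not given: they have to be found in the camera images.
- dock: Fixed grey dock plate, 5 mm thick, x -105 to 115, y -33 to 127 (mm, dock frame). Frame: origin on the table under the centre of the steel pivot pin (diameter 10, top at z 35), z up, x away from the green rail, y away from the blue rail.
- blue_rail (a point): Middle of the top of the blue parking rail's inner face, dock (66, -16, 50) mm. Fixed: x 26 to 106, y -28 to -16, top 50 above the table. The box starts along it, so close that no finger fits between.
- green_rail (a point): Middle of the top of the green reading rail's inner face, dock (-67, 55, 50) mm. Fixed: x -91 to -67, y 26 to 84, top 50 above the table. At the end the box's tab stands just past the rail's y = 84 end, with no room for a finger between.
- box: Loose white box, blue lid, 0.25 to 0.5 kg, 120 (x) x 80 (y) x 45 mm, on the dock plate. Origin: underside, centre of the 14 mm hole in its corner lug, on the 10 mm pin. In its frame (mm): x -14 to 106, y -14 to 66; the corner x, y -14 to 14 is cut down to the 10 high lug. Start: x along dock x (0 to 0.1 rad more), face y = -14 at the blue rail. End: x along dock y (turned counterclockwise).
- tab_grip (a point): Grip point on the box's upright yellow tab, box frame (92, 83, 36) mm, moving with it. The tab stands out from the box's y = 66 face to y = 98, 8 thick (x 88 to 96), z 9 to 43 in the box frame. Pinch it from above, fingers closing along box x.
- far_corner (a point): Top of the lid at the box's free corner, box frame (106, -14, 45) mm, at the end of the face that starts along the blue rail. Moves with the box.
- clip (a joint): Angle (rad) of the flat steel clip about its screw: 0 = along dock -y, clear; grows counterclockwise from above; 1.57 = straight across, along dock x over the lid; stops at -0.3 and 1.8. Starts -0.25 to 0.2. Light friction (0.04 N m), no return: stays where left. Strip 14 wide, 3 thick, reaches 62 mm from the screw, underside 53 above the table, 3 above lid and rails.
- clip_screw (a point): Top of the clip's pivot screw, fixed on top of the green rail: dock frame (-86, 55, 61) mm.
- clip_knob (a point): Middle of the clip's upright orange knob (diameter 12 mm, from 56 to 82 mm above the table; this point at 69 mm), 52 mm from the screw. Moves with the clip.
- reagent_bottle: Bystander: white bottle with a red cap, diameter 44, height 85 mm; origin centre of its underside. Do not disturb.
- jar: Bystander: amber jar with a black lid, diameter 40, height 45 mm; origin centre of its underside. Do not disturb.
- well_plate: Bystander: white plate with blue wells, 124 x 82 x 14 mm; origin centre of its underside. Do not disturb.
Things that resemble listed ones, but are neither listed nor needed, are in the scene too. Of the things shaped like the box, the white one is meant.

How it is judged:
On the way:
1. the box is turned a quarter turn on its pin, flush along the green rail, while the clip is still clear (below 0.6 rad) (angle between the x axis of box and the y axis of dock, either way round below 0.06 rad and y of far_corner in the frame of dock above 0.09 m and horizontal distance between box and dock below 0.005 m and height (world z) of box below 0.008 m and angle between box's own z axis and vertical below 0.04 rad and value of joint clip below 0.6 rad), for 0.2 s.
At the end, for the whole second after the job is handed in: The box's long side is parallel to the green rail within 0.06 rad (about 3.5 degrees) on the far side of its quarter turn, flat on the dock, its hole still centred on the pin within 5 mm; the clip is turned to more than 1.25 rad, over the lid; all at rest (angle between the x axis of box and the y axis of dock, either way round below 0.06 rad and y of far_corner in the frame of dock above 0.09 m and horizontal distance between box and dock below 0.005 m and height (world z) of box below 0.008 m and angle between box's own z axis and vertical below 0.04 rad and value of joint clip above 1.25 rad and linear speed of box below 0.01 m/s and velocity of joint clip below 0.05 rad/s); the robot touches nothing.
It fails at once if the box is lifted off its pin or tipped (raised over 15 mm or tilted over 0.2 rad) (height (world z) of box above 0.02 m or angle between box's own z axis and vertical above 0.2 rad).
It fails at once if the red-capped bottle is moved over 20 mm or tipped (distance of reagent_bottle from where it was at the start of the episode above 0.02 m or angle between reagent_bottle's own z axis and vertical above 0.2 rad).
It fails at once if the amber jar is moved over 20 mm or tipped (distance of jar from where it was at the start of the episode above 0.02 m or angle between jar's own z axis and vertical above 0.2 rad).
It fails at once if the well plate is moved over 20 mm or tipped (distance of well_plate from where it was at the start of the episode above 0.02 m or angle between well_plate's own z axis and vertical above 0.2 rad).
It also fails if it takes over 56 s, if anything falls off the work surface, if the arm or the gripper's body presses on something with over 40 N, if the wrist force passes 120 N, or if a joint passes its speed limit or range.

## Robot

A 6-joint arm with a two-finger parallel gripper is mounted at the origin on the work surface. World frame = base frame: x ahead of the robot, y to its left, z up, the work surface at z = 0. Lengths are in m, angles in rad, forces in N, time in s.
With the tool pointing down it reaches from about 0.325 to 0.775 m from the base axis. Payload 5.5 kg.
Tool frame: the origin (TCP) lies at the centre of the arm's flange, where the gripper is bolted on; the fingertips stand 173 mm ahead of it and the grasp point (between the pads) lies 155 mm ahead of it; z points along the fingers, y is the line along which they close (so a half turn about z gives the same grasp; the last joint's range is limited). The gripper opens to 85 mm and grips with 20 to 120 N. Pads are 22 mm wide; open, the fingers measure 114 mm over their backs; the gripper's body (76 mm by 85 mm) begins 54 mm behind the grasp point. The pads swing forward as they close: fully open they stand 13 mm farther back than shut.
Start: joints at [1.089, 0.091, 1.231, -0, 1.82, -0.057], TCP at [0.247, 0.547, 0.405] pointing down, gripper open.
Joint ranges: [-2.87, 2.87], [-0.86, 2.18], [0.17, 2.46], [-1.51, 4.65], [0.06, 2.69], [-2.65, 2.65]. Speed limits (rad/s): [2.57, 2.57, 3.01, 3.14, 3.14, 3.14].

## Interface

Orientations are given as a unit quaternion [w, x, y, z].
In Python, from rig import manip gives the robot as it stands.
- The arm moves only by the tool drive_tool, never from a script. Its arguments are lists of equal length, an entry for each row: "grip": the closure, from -1 (fully open) to 1 (shut); "linear": the shift along the world's x, y, z as a fraction of full scale, a list of three; "yaw": the turn about the world's z as a fraction of full scale. A call has 1 to 8 rows; each row shifts and turns the commanded pose from where the row before left it; what a row does not reach is not made up. Full scale, the value 1, is 20 mm for a shift and 1.5 rad for a turn. A row lasts 1/10 s, in which the tool goes at most 50 mm and 8.59 degrees, less where a joint would pass 70% of its speed; a pose out of reach is approached as far as the arm can. A call with a number of a shift or a turn outside -1 to 1 is refused whole. A call with a gripper value outside its range is refused whole. The fingers move at their own pace and stop on an object; "force" is the grip in N (left out, the last holds). Time passes only in rows, so rows that do not move let the fingers close. It gives the time, the measured TCP pose, the force, the opening and the grip force at its end, in the units of the state.
- manip.state(): the state, without advancing time (a new reading comes with each control period).
- manip.get_image(name): name is "side" or "top"; returns a dict with "frame" (384x512x3 uint8, red, green, blue), "z_map" (384x512 float32, m along the optical axis (not along the pixel's ray), 0 where there is no reading), "camera_matrix" (3x3 intrinsics, pixels), "origin" and "rotation" of the camera in the world. Camera axes: x right, y up, looking along -z (the intrinsics and any distortion apply to the point x, -y, -z); pixel columns grow to the right and rows downward; lengths in m; the calibration is good to about 2 mm. A picture is of the moment at which its call begins.
- manip.finish_job(): hands the job in; it is judged then, once.
Trained networks look in the newest picture that a camera, given by its name, has taken for a name from the list of things; names that differ only in an ending like _2 or _b are one class to them, and where a whole thing is asked for, a point or a joint stands for the part that bears it (a point fixed in the world has none). Each returns a list of dicts, best first, with "p" (0 to 1); they miss things now and then, are a little off and sometimes report something else, mostly with a low value. They report only what shows in the picture. A call takes as long as a camera call. They do not tell look-alikes from the thing itself.
- manip.regions_of(name, camera): "region" (384x512 bool, what is visible of it) and "bbox" ([left, top, right, bottom] in pixels, round what is visible of it).
- manip.pinpoint(name, camera): "position" ([column, row] in pixels: a listed point, or the origin of a listed thing).
The state is a dict: "time_s": time; "joint_pos": joint angles; "qvel": joint speeds; "effort": joint torques, N m; "ee_pos": TCP position; "tcp_rot": TCP orientation; "contact_force": force on the tool from outside, world axes, zero at the start; "torque": the same for the moment, N m; "width": opening from 0.0 (shut) to 1.0 (fully open); "finger_force": force on a finger pad.
Only numpy, scipy, OpenCV 4.12 (cv2) and the standard library are available. Lean on these libraries where they do the work, as an engineer would, in place of code of your own. Each camera call takes 0.05 s, during which the arm holds its last target. There are 200 camera calls.

## Working session

There is one attempt and no reset: what is moved stays moved. The work goes in short steps, Python scripts to look and compute and a tool call to move; the robot and the scene stay as the last step left them, time stands still between calls to the robot, and variables do not carry over. Pictures are saved under pics/ and viewed, at most 10 in all, crops included, and the job is handed in when it is done.

Besides the shell and the picture viewer there is one more tool, called after "Request:" as a command line: name --pt "numbers of a row" for each row, then --argument value for the rest. drive_tool: Moves the arm, as the interface text tells. Shift numbers are shares of 20 mm and turn numbers shares of 1.5 rad, none past 1 either way. Its arguments: {"type":"object","properties":{"grip":{"type":"array","items":{"type":"number"}},"linear":{"type":"array","items":{"type":"array","items":{"type":"number","minimum":-1,"maximum":1}}},"yaw":{"type":"array","items":{"type":"number","minimum":-1,"maximum":1}},"force":{"type":"number"}},"required":["grip","linear","yaw"]}

```bash
mkdir -p pics; cat > h.py <<'E'
import numpy as np, cv2
from rig import manip
def ray(im,px):
    K=im["camera_matrix"];p=np.array([(px[0]-K[0,2])/K[0,0],-(px[1]-K[1,2])/K[1,1],-1.0])
    return np.array(im["origin"]),np.array(im["rotation"])@p
def atz(im,px,z):
    o,d=ray(im,px);return o+d*(z-o[2])/d[2]
def atdepth(im,px):
    o,d=ray(im,px);z=im["z_map"][int(round(px[1])),int(round(px[0]))];return o+d*z
def proj(im,P):
    q=np.array(im["rotation"]).T@(np.array(P)-im["origin"]);K=im["camera_matrix"]
    return K[0,0]*q[0]/-q[2]+K[0,2],K[1,1]*-q[1]/-q[2]+K[1,2]
E
python3 - <<'E'
from h import *
np.set_printoptions(precision=4,suppress=True)
ims={c:manip.get_image(c) for c in("top","side")}
cv2.imwrite("pics/a.png",np.vstack([cv2.cvtColor(ims[c]["frame"],cv2.COLOR_RGB2BGR) for c in ims])[:, :])
for c in ims: cv2.imwrite(f"pics/{c}.png",cv2.cvtColor(ims[c]["frame"],cv2.COLOR_RGB2BGR)); print(c,ims[c]["origin"],ims[c]["camera_matrix"].ravel())
Z=dict(dock=0,blue_rail=.05,green_rail=.05,box=.005,tab_grip=.041,far_corner=.05,clip_screw=.061,clip_knob=.069,reagent_bottle=0,jar=0,well_plate=0)
for n in Z:
  for c in ims:
    for r in manip.pinpoint(n,c)[:3]: print(n,c,round(r["p"],2),np.round(r["position"],1),atz(ims[c],r["position"],Z[n])[:2])
print(manip.state())
E
```

```text
top [ 0.4271 -0.0192  1.4229] [467.6416   0.     265.7554   0.     467.6416 187.9984   0.       0.
   1.    ]
side [ 0.4087 -0.8102  0.5461] [347.6938   0.     256.2626   0.     347.6938 193.2123   0.       0.
   1.    ]Traceback (most recent call last):
  File "<stdin>", line 9, in <module>
  File "h.py", line 7, in atz
    o,d=ray(im,px);return o+d*(z-o[2])/d[2]
        ~~~^^^^^^^
  File "h.py", line 5, in ray
    return np.array(im["origin"]),np.array(im["rotation"])@p
                                  ~~~~~~~~~~~~~~~~~~~~~~~~^~
ValueError: matmul: Input operand 1 has a mismatch in its core dimension 0, with gufunc signature (n?,k),(k,m?)->(n?,m?) (size 3 is different from 4)
```

View pics/top.png

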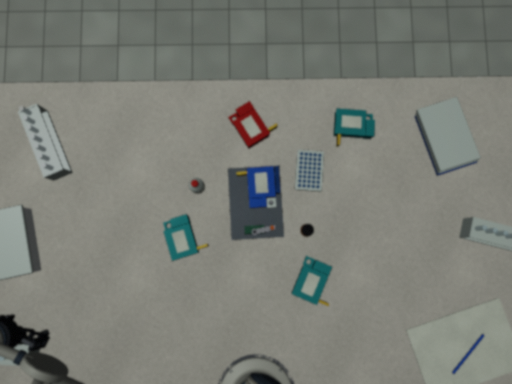

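View pics/side.png

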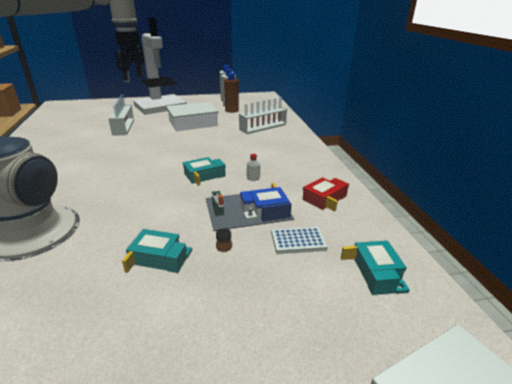

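```bash
sed -i '1i from scipy.spatial.transform import Rotation as R' h.py; sed -i 's/np.array(im\["rotation"\])/rot(im)/' h.py; cat >> h.py <<'E'
def rot(im):
    q=np.array(im["rotation"])
    return q if q.shape==(3,3) else R.from_quat(np.roll(q,-1)).as_matrix()
E
python3 - <<'E'
from h import *
np.set_printoptions(precision=4,suppress=True)
ims={c:manip.get_image(c) for c in("top","side")}
t=cv2.resize(cv2.cvtColor(ims["top"]["frame"],cv2.COLOR_RGB2BGR)[150:250,180:330],None,fx=5,fy=5,interpolation=cv2.INTER_CUBIC);cv2.imwrite("pics/crop.png",t)
Z=dict(dock=0,blue_rail=.05,green_rail=.05,box=.005,tab_grip=.041,far_corner=.05,clip_screw=.061,clip_knob=.069,reagent_bottle=0,jar=0,well_plate=0)
for n in Z:
  for c in ims:
    for r in manip.pinpoint(n,c)[:3]: print(n,c,round(r["p"],2),np.round(r["position"],1),atz(ims[c],r["position"],Z[n])[:2])
print(manip.state())
E
```

```text
dock top 0.64 [268.3 203.9] [ 0.5573 -0.0475]
dock side 0.67 [253.5 220. ] [ 0.5679 -0.0623]
blue_rail top 0.61 [274.1 177.8] [ 0.6302 -0.0651]
blue_rail top 0.29 [302.8 230.2] [ 0.4738 -0.1462]
blue_rail side 0.64 [279.8 204.1] [ 0.6357 -0.0734]
green_rail top 0.94 [255.3 222.3] [ 0.4992 -0.0074]
green_rail top 0.64 [272.1 202.3] [ 0.5572 -0.0578]
green_rail top 0.46 [271.8 168.8] [ 0.6573 -0.0587]
green_rail side 0.78 [221.3 193.8] [0.4913 0.0066]
green_rail side 0.17 [297.2 239.2] [ 0.6359 -0.2226]
box top 0.81 [370.1 114.7] [ 0.8317 -0.3707]
box top 0.8 [171.1 225.1] [0.4972 0.2471]
box top 0.76 [233.5 120. ] [0.8204 0.0563]
box side 0.94 [326.3 190.1] [0.818  0.0436]
box side 0.87 [184.5 256.5] [ 0.3814 -0.1807]
box side 0.79 [251.5 217.6] [ 0.5634 -0.0572]
tab_grip top 0.95 [339.2 138. ] [ 0.7502 -0.2647]
tab_grip top 0.91 [322.9 303.7] [ 0.2613 -0.1995]
tab_grip top 0.87 [203.  246.7] [0.4308 0.1467]
tab_grip side 0.98 [127.7 257.9] [ 0.2647 -0.2041]
tab_grip side 0.95 [198.7 176.6] [0.4378 0.1341]
tab_grip side 0.75 [272.4 188.1] [0.6412 0.026 ]
far_corner top 0.81 [290.  290
[... 738 characters left out ...]
0.6851 0.0196]
jar top 0.69 [304.2 231.1] [ 0.4727 -0.155 ]
jar side 0.76 [226.  245.7] [ 0.4809 -0.1546]
well_plate top 0.85 [310.3 169.8] [ 0.6608 -0.179 ]
well_plate side 0.75 [298.4 237.8] [ 0.6634 -0.1586]
{'time_s': 1.35, 'joint_pos': array([ 1.0893,  0.0911,  1.2307, -0.    ,  1.8198, -0.0567]), 'qvel': array([-0.0004,  0.0023, -0.0003,  0.0007,  0.0006,  0.0005]), 'effort': array([ -0.0003, -45.8452, -41.8094,   0.0001,   0.0006,  -0.    ]), 'ee_pos': array([0.2473, 0.5467, 0.4047]), 'tcp_rot': array([-0.    ,  0.2108,  0.9775, -0.    ]), 'contact_force': array([-0.3321,  0.0335,  0.2971]), 'torque': array([-0.0146, -0.0539, -0.0205]), 'finger_force': 0.0, 'width': 1.002903145724718}
```

View pics/crop.png

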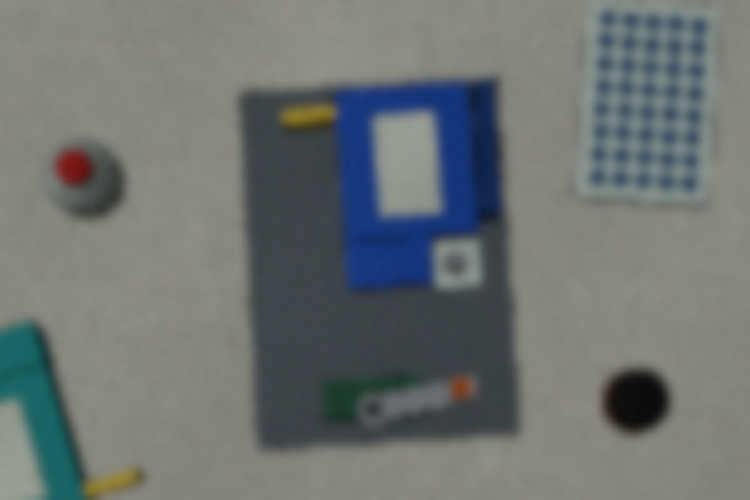

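The crop shows the white box with the blue lid on the grey dock. The lug and pin are at crop (456,262), which is px (271,202). The yellow tab is at (308,116), px (241,173). The blue rail runs along the right side, the green rail and clip are near px (254,231), and the knob is at px (272,227).

Possible mix-ups in the top view are the teal boxes at (353,124), (181,237) and (312,281) and the red one at (249,124). I choose the one on the dock at (263,187), because it has the white body, sits on the pin and lies by the blue rail.

```bash
cat > fit.py <<'E'
from h import *
from scipy.optimize import least_squares
np.set_printoptions(precision=4,suppress=True)
def T(p,q,q0=(0,0)):
    c,s=np.cos(p[2]),np.sin(p[2]);q=np.asarray(q,float)
    return np.array([p[0]+c*q[0]-s*q[1],p[1]+s*q[0]+c*q[1],q[2]])
E
python3 - <<'E'
from fit import *
ims={c:manip.get_image(c) for c in("top","side")}
C=lambda x,y:((x+.5)/5-.5+180,(y+.5)/5-.5+150)
obs=[("top",C(240,92),(.115,.127,.005)),("top",C(258,448),(-.105,.127,.005)),("top",C(520,432),(-.105,-.033,.005)),
("top",C(372,408),(-.086,.055,.061)),("top",C(456,262),(0,0,.035)),("top",C(497,79),(.106,-.028,.05)),("top",C(325,420),(-.091,.084,.05)),
("side",(212.4,191.9),(-.086,.055,.061)),("side",(221.3,193.8),(-.067,.055,.05)),("side",(279.8,204.1),(.066,-.016,.05))]
f=lambda p:np.concatenate([(np.array(proj(ims[c],T(p,q)))-px) for c,px,q in obs])
r=least_squares(f,[.56,-.055,0],loss="soft_l1");print("dock",r.x);print(f(r.x).reshape(-1,2))
d=r.x
bo=[("top",C(308,116),(.092,.083,.048)),("top",C(340,90),(.106,.066,.05)),("top",C(349,289),(-.014,.066,.05)),("top",C(469,83),(.106,-.014,.05)),
("side",(272.4,188.1),(.092,.083,.041)),("side",(288.7,197.6),(.106,-.014,.05))]
g=lambda a:np.concatenate([(np.array(proj(ims[c],T([d[0],d[1],a[0]],q)))-px) for c,px,q in bo])
b=least_squares(g,[d[2]],loss="soft_l1");print("boxyaw",b.x,"rel",b.x-d[2]);print(g(b.x).reshape(-1,2))
P=[d[0],d[1],b.x[0]]
print("tab",T(P,(.092,.083,.041)))
k=np.array([C(463,387)])[0];kp=atz(ims["top"],k,.082);s=T(d,(-.086,.055,.061));v=(kp-s)[:2];print("knob",kp,"clip",np.arctan2(v[1],v[0])-d[2]+np.pi/2,np.hypot(*v))
# depth check points via top camera
for q,n in[((.05,.03,.05),"lid"),((.092,.085,.048),"tab")]:
  w=T(P,q);print(n,w,atdepth(ims["top"],proj(ims["top"],w)),atdepth(ims["side"],proj(ims["side"],w)))
E
```

```text
dock [ 0.5605 -0.0554  0.0368]
[[-0.0412 -0.4452]
 [-0.4609  0.3361]
 [ 0.1464  0.6836]
 [ 0.0814  0.1153]
 [ 0.3561 -0.2952]
 [-0.2995 -0.0584]
 [-0.3029  0.0866]
 [ 2.2813  1.003 ]
 [ 0.5198  1.7744]
 [-3.6205 -0.5703]]
boxyaw [0.0623] rel [0.0255]
[[-0.2426 -0.0623]
 [-1.3066 -0.0407]
 [-0.089   0.2787]
 [-0.3047 -0.6805]
 [ 1.3693 -1.4024]
 [ 1.4183  3.1916]]
tab [0.6471 0.0332 0.041 ]
knob [ 0.4833 -0.0558  0.082 ] clip 0.16607860074972436 0.05331816685543567
lid [ 0.6085 -0.0224  0.05  ] [ 0.6091 -0.0224  0.0454] [ 0.6085 -0.0223  0.05  ]
tab [0.647  0.0352 0.048 ] [0.6466 0.0351 0.0504] [0.6479 0.0385 0.0461]
```

Request:
drive_tool --grip '[-1,-1,-1,-1,-1,-1,-1,-1]' --pt "0.8 -1 -0.2" --pt "0.8 -1 -0.2" --pt "0.8 -1 -0.2" --pt "0.8 -1 -0.2" --pt "0.8 -1 -0.2" --pt "0.8 -1 -0.2" --pt "0.8 -1 -0.2" --pt "0.8 -1 -0.2" --yaw '[-0.09,-0.09,-0.09,-0.09,-0.09,-0.09,-0.09,-0.09]'

```text
time_s: 2.25
ee_pos: [0.3758, 0.3858, 0.3726]
tcp_rot: [0.0, 0.685, 0.728, 0.0]
contact_force: [-0.2, -0.3, -0.3]
width: 1.002
finger_force: 0.0
```

Request:
drive_tool --grip '[-1,-1,-1,-1,-1,-1,-1,-1]' --pt "0.8 -1 -0.2" --pt "0.8 -1 -0.2" --pt "0.8 -1 -0.2" --pt "0.8 -1 -0.2" --pt "0.8 -1 -0.2" --pt "0.8 -1 -0.2" --pt "0.8 -1 -0.2" --pt "0.8 -1 -0.2" --yaw '[0,0,0,0,0,0,0,0]'

```text
time_s: 3.05
ee_pos: [0.5038, 0.2258, 0.3406]
tcp_rot: [0.0, 0.683, 0.73, 0.0]
contact_force: [0.5, 0.4, 0.1]
width: 1.003
finger_force: 0.0
```

Request:
drive_tool --grip '[-1,-1,-1,-1,-1,-1,-1,-1]' --pt "0.8 -1 -0.2" --pt "0.8 -1 -0.2" --pt "0.8 -1 -0.2" --pt "0.8 -1 -0.2" --pt "0.8 -1 -0.2" --pt "0.8 -1 -0.2" --pt "0.8 -1 -0.2" --pt "0.8 -1 -0.2" --yaw '[0,0,0,0,0,0,0,0]'

```text
time_s: 3.85
ee_pos: [0.6319, 0.0658, 0.3085]
tcp_rot: [-0.0, 0.683, 0.73, 0.0]
contact_force: [1.5, 0.5, 0.3]
width: 1.001
finger_force: 0.0
```

Request:
drive_tool --grip '[-1,-1,-1,-1,-1,-1,-1,-1]' --pt "0.75 -0.8 -0.4" --pt "0 -0.75 -0.8" --pt "0 0 -1" --pt "0 0 -1" --pt "0 0 -0.8" --pt "0 0 -0.8" --pt "0 0 -0.8" --pt "0 0 0" --yaw '[0,0,0,0,0,0,0,0]'

```text
time_s: 4.65
ee_pos: [0.6453, 0.0358, 0.1932]
tcp_rot: [-0.002, 0.683, 0.73, -0.002]
contact_force: [0.4, 0.3, 0.7]
width: 1.0
finger_force: 0.0
```

```bash
python3 - <<'E'
from h import *
a=[manip.get_image(c) for c in("top","side")]
B=[cv2.cvtColor(i["frame"],cv2.COLOR_RGB2BGR) for i in a]
cv2.imwrite("pics/b.png",np.hstack([cv2.resize(B[0][150:250,200:300],None,fx=4,fy=4,interpolation=2),cv2.resize(B[1][140:240,200:300],None,fx=4,fy=4,interpolation=2)]))
E
```

```text
(no output)
```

View pics/b.png

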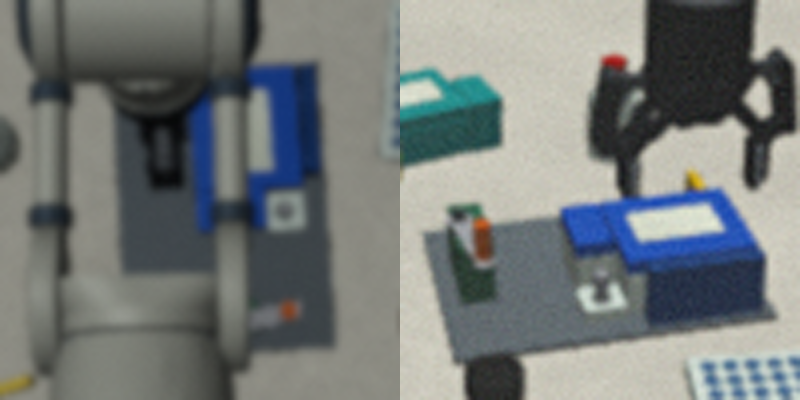

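The side crop shows the open fingers straddling the yellow tab at (692,180). Closing gently.

Request:
drive_tool --grip '[0.3,0.6,0.8,1,1,1,1,1]' --pt "0 0 0" --pt "0 0 0" --pt "0 0 0" --pt "0 0 0" --pt "0 0 0" --pt "0 0 0" --pt "0 0 0" --pt "0 0 0" --yaw '[0,0,0,0,0,0,0,0]' --force 25

```text
time_s: 5.55
ee_pos: [0.6464, 0.0357, 0.197]
tcp_rot: [0.0, 0.683, 0.73, 0.0]
contact_force: [-0.4, -0.3, 1.6]
width: 0.09
finger_force: 28.4
```

```bash
python3 - <<'E'
import numpy as np
p=np.array([.5605,-.0554]);v=np.array([.6464,.0357])-p
r=np.hypot(*v);a=np.arctan2(v[1],v[0]);n=16;d=.069
pts=np.array([p+r*np.array([np.cos(a+d*i),np.sin(a+d*i)]) for i in range(n+1)])
cum=np.round((pts-pts[0])/.02,2);s=np.diff(cum,axis=0)
print([[round(float(x),2),round(float(y),2),0] for x,y in s],d/1.5, pts[8],pts[16])
E
```

```text
[[-0.32, 0.29, 0], [-0.35, 0.26, 0], [-0.36, 0.24, 0], [-0.37, 0.21, 0], [-0.39, 0.18, 0], [-0.41, 0.16, 0], [-0.41, 0.13, 0], [-0.42, 0.11, 0], [-0.42, 0.07, 0], [-0.43, 0.04, 0], [-0.43, 0.02, 0], [-0.44, -0.02, 0], [-0.42, -0.05, 0], [-0.43, -0.07, 0], [-0.42, -0.11, 0], [-0.41, -0.13, 0]] 0.046000000000000006 [0.58586987 0.0672148 ] [0.51780375 0.06230748]
```

Request:
drive_tool --grip '[1,1,1,1,1,1,1,1]' --pt "-0.32 0.29 0" --pt "-0.35 0.26 0" --pt "-0.36 0.24 0" --pt "-0.37 0.21 0" --pt "-0.39 0.18 0" --pt "-0.41 0.16 0" --pt "-0.41 0.13 0" --pt "-0.42 0.11 0" --yaw '[0.046,0.046,0.046,0.046,0.046,0.046,0.046,0.046]'

```text
time_s: 6.35
ee_pos: [0.5856, 0.0673, 0.1969]
tcp_rot: [0.001, 0.457, 0.889, 0.0]
contact_force: [2.6, -0.7, 0.7]
width: 0.089
finger_force: 28.3
```

Forces are small and the grasp is holding, so I continue the arc.

Request:
drive_tool --grip '[1,1,1,1,1,1,1,1]' --pt "-0.42 0.07 0" --pt "-0.43 0.04 0" --pt "-0.43 0.02 0" --pt "-0.44 -0.02 0" --pt "-0.42 -0.05 0" --pt "-0.43 -0.07 0" --pt "-0.42 -0.11 0" --pt "-0.41 -0.13 0" --yaw '[0.046,0.046,0.046,0.046,0.046,0.046,0.046,0.046]'

```text
time_s: 7.15
ee_pos: [0.5175, 0.0624, 0.1969]
tcp_rot: [0.001, 0.198, 0.98, 0.0]
contact_force: [0.8, 0.9, 1.2]
width: 0.089
finger_force: 28.3
```

Request:
drive_tool --grip '[0.7,0.5,0.3,0.3,0.3,0.3,0.3,0.3]' --pt "0 0 0" --pt "0 0 0" --pt "0 0 0" --pt "0 0 0.6" --pt "0 0 0.9" --pt "0 0 0.9" --pt "0 0 0.9" --pt "0 0 0.9" --yaw '[0,0,0,0,0,0,0,0]'

```text
time_s: 7.95
ee_pos: [0.5179, 0.0623, 0.2824]
tcp_rot: [0.0, 0.199, 0.98, 0.0]
contact_force: [0.4, 0.6, -0.2]
width: 0.354
finger_force: 0.0
```

Request:
drive_tool --grip '[1,1,1,1,1,1,1,1]' --pt "0.9 -0.5 0" --pt "0.9 -0.5 0" --pt "0.9 -0.5 0" --pt "0.9 -0.5 0" --pt "0.9 -0.5 0" --pt "0.95 -0.55 0" --pt "0 0 0" --pt "0 0 0" --yaw '[0,0,0,0,0,0,0,0]'

```text
time_s: 8.75
ee_pos: [0.6269, 0.0012, 0.2809]
tcp_rot: [-0.0, 0.199, 0.98, 0.0]
contact_force: [-0.7, 0.7, -0.3]
width: 0.005
finger_force: 0.0
```

```bash
python3 - <<'E'
from fit import *
a={c:manip.get_image(c) for c in("top","side")}
B=[cv2.cvtColor(a[i]["frame"],cv2.COLOR_RGB2BGR) for i in a]
cv2.imwrite("pics/c.png",np.hstack([cv2.resize(B[0][150:250,200:300],None,fx=4,fy=4,interpolation=2),cv2.resize(B[1][140:240,200:300],None,fx=4,fy=4,interpolation=2)]))
for n,q in(("tab_grip",(.092,.083,.041)),("far_corner",(.106,-.014,.05))):
  for c in a:
    for r in manip.pinpoint(n,c):
      w=atz(a[c],r["position"],q[2])
      if np.hypot(w[0]-.5605,w[1]+.0554)<.16: print(n,c,r["p"],w,"yaw",np.arctan2(w[1]+.0554,w[0]-.5605)-np.arctan2(q[1],q[0]))
E
```

```text
tab_grip top 0.59 [0.5212 0.07   0.041 ] yaw 1.140073688928522
tab_grip side 0.91 [0.5163 0.0632 0.041 ] yaw 1.1932922493370643
far_corner top 0.85 [0.6084 0.0372 0.05  ] yaw 1.2251189919185634
far_corner side 0.92 [0.6178 0.05   0.05  ] yaw 1.2043799838635643
```

View pics/c.png

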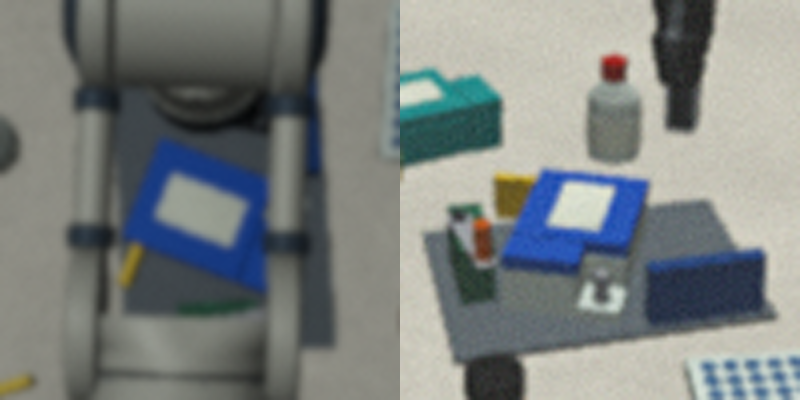

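The box is turned about 65–68° and still on the pin, with the lug at (603,290). The closed gripper is behind it. Now I lower it and push.

Request:
drive_tool --grip '[1,1,1,1,1,1,1,1]' --pt "0 0 -0.9" --pt "0 0 -0.9" --pt "0 0 -0.9" --pt "0 0 -0.8" --pt "0 0 -0.75" --pt "0 0 0" --pt "-0.3 0.14 0" --pt "-0.33 0.13 0" --yaw '[0,0,0,0,0,0,0,0]'

```text
time_s: 9.85
ee_pos: [0.6141, 0.0069, 0.1968]
tcp_rot: [0.001, 0.199, 0.98, 0.0]
contact_force: [0.0, -0.5, 1.7]
width: 0.003
finger_force: 0.0
```

Request:
drive_tool --grip '[1,1,1,1,1,1,1,1]' --pt "-0.18 0.14 0" --pt "-0.18 0.13 0" --pt "-0.19 0.12 0" --pt "-0.19 0.12 0" --pt "-0.2 0.09 0" --pt "-0.2 0.09 0" --pt "-0.2 0.08 0" --pt "0 0 0" --yaw '[0.037,0.037,0.037,0.037,0.037,0.037,0.035,0.03]'

```text
time_s: 10.65
ee_pos: [0.5869, 0.0226, 0.1973]
tcp_rot: [0.001, -0.016, 1.0, 0.0]
contact_force: [-0.7, -1.1, -0.3]
width: -0.001
finger_force: 0.0
```

Request:
drive_tool --grip '[1,1,1,1]' --pt "-0.1 0 0" --pt "-0.1 0 0" --pt "0 0 0" --pt "0 0 0" --yaw '[0,0,0,0]'

```text
time_s: 11.05
ee_pos: [0.5835, 0.0221, 0.1964]
tcp_rot: [0.001, -0.015, 1.0, -0.0]
contact_force: [2.4, 0.4, 1.4]
width: -0.002
finger_force: 1.1
```

```bash
cat > c.py <<'E'
from fit import *
import sys
a={c:manip.get_image(c) for c in("top","side")}
B=[cv2.cvtColor(a[i]["frame"],cv2.COLOR_RGB2BGR) for i in a]
cv2.imwrite(sys.argv[1],np.hstack([cv2.resize(B[0][150:250,200:300],None,fx=4,fy=4,interpolation=2),cv2.resize(B[1][140:240,200:300],None,fx=4,fy=4,interpolation=2)]))
for n,q in(("tab_grip",(.092,.083,.041)),("far_corner",(.106,-.014,.05))):
  for c in a:
    for r in manip.pinpoint(n,c):
      w=atz(a[c],r["position"],q[2])
      if np.hypot(w[0]-.5605,w[1]+.0554)<.16: print(n,c,r["p"],w,"rel",np.arctan2(w[1]+.0554,w[0]-.5605)-np.arctan2(q[1],q[0])-.0368)
E
python3 c.py pics/d.png
```

```text
tab_grip top 0.91 [0.482  0.0465 0.041 ] rel 1.4565746787880816
tab_grip side 0.73 [ 0.4885 -0.0087  0.041 ] rel 1.7956551926027244
tab_grip side 0.63 [0.4676 0.0377 0.041 ] rel 1.5840644054855844
far_corner top 0.94 [0.567  0.0544 0.05  ] rel 1.6062533702597803
far_corner side 0.87 [0.5647 0.0549 0.05  ] rel 1.626849713357418
```

View pics/d.png

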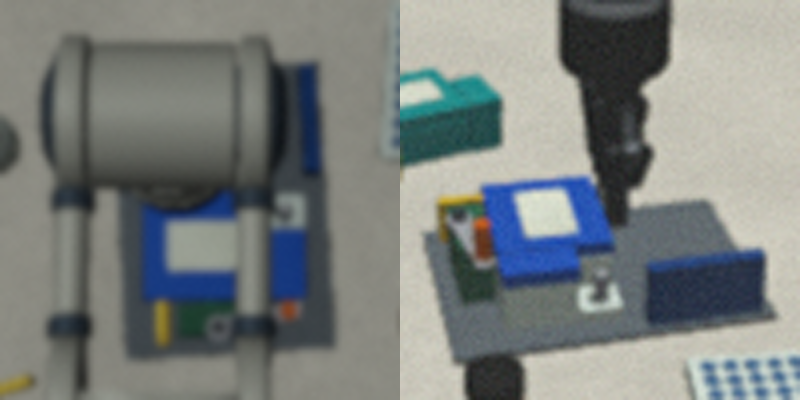

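The box is nearly flush: its face is at (225,300) beside the rail at (210,315), and the tab stands past the rail end at (162,322). I creep in until the force rises.

Request:
drive_tool --grip '[1,1,1,1]' --pt "-0.08 0 0" --pt "-0.08 0 0" --pt "0 0 0" --pt "0 0 0" --yaw '[0,0,0,0]'

```text
time_s: 11.75
ee_pos: [0.581, 0.0232, 0.1962]
tcp_rot: [0.002, -0.015, 1.0, 0.001]
contact_force: [8.6, 5.9, -0.1]
width: 0.002
finger_force: 4.6
```

Request:
drive_tool --grip '[1,1,1,1]' --pt "-0.08 0 0" --pt "0 0 0" --pt "0 0 0" --pt "0 0 0" --yaw '[0,0,0,0]'

```text
time_s: 12.15
ee_pos: [0.5802, 0.0235, 0.1966]
tcp_rot: [0.004, -0.015, 1.0, 0.002]
contact_force: [14.1, 7.1, -2.5]
width: 0.002
finger_force: 7.2
```

The force rises stiffly, so the box is against the rail. Backing off and looking.

Request:
drive_tool --grip '[1,1,1,1,1,1,1,1]' --pt "0.3 0 0" --pt "0.8 0 0" --pt "0.8 0 0" --pt "0 0 0.8" --pt "0 0 1" --pt "0 0 1" --pt "0 0 1" --pt "0 0 0.8" --yaw '[0,0,0,-0.09,-0.09,-0.09,-0.09,-0.09]'

```text
time_s: 12.95
ee_pos: [0.6161, 0.0218, 0.2878]
tcp_rot: [-0.001, 0.32, 0.947, -0.001]
contact_force: [-0.5, -0.0, 0.8]
width: -0.001
finger_force: 0.0
```

```bash
cat >> c.py <<'E'
s=T([.5605,-.0554,.0368],(-.086,.055,.061))
for c in a:
  for r in manip.pinpoint("clip_knob",c)[:2]:
    w=atz(a[c],r["position"],.069);v=(w-s)[:2];print("knob",c,r["p"],w,np.hypot(*v),"clip",np.arctan2(v[1],v[0])+np.pi/2-.0368)
E
python3 c.py pics/e.png
```

```text
tab_grip top 0.57 [0.477  0.0462 0.041 ] rel 1.487790755578223
tab_grip side 0.78 [0.4618 0.0478 0.041 ] rel 1.5629399058242663
far_corner top 0.82 [0.5632 0.0556 0.05  ] rel 1.6413373402653129
far_corner top 0.61 [ 0.4918 -0.0079  0.05  ] rel 2.6309169905727052
far_corner side 0.69 [0.5725 0.0712 0.05  ] rel 1.570938871620255
knob top 0.56 [ 0.4876 -0.0565  0.069 ] 0.05503288860285972 clip 0.239560908350054
knob top 0.36 [ 0.556  -0.0561  0.069 ] 0.09862654885446107 clip 0.9729252440868712
knob side 0.53 [ 0.4846 -0.0513  0.069 ] 0.04916416421719813 clip 0.21025042034144653
```

View pics/e.png

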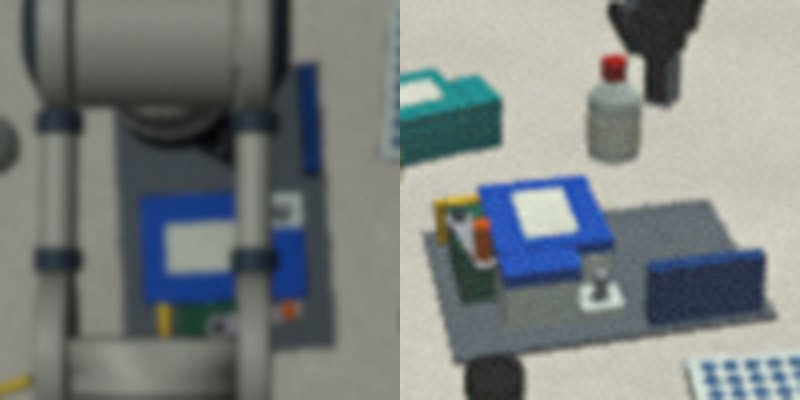

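The box lies parallel against the rail. The lid edge runs (143,303)–(303,300) and the tab is past the rail end at (162,320). The knob is near (290,310) and the clip reads about 0.2 rad, still clear. Moving to pinch the knob.

Request:
drive_tool --grip '[0,0,0,0,0,0,0,0]' --pt "-0.94 -0.54 0" --pt "-0.94 -0.54 0" --pt "-0.94 -0.54 0" --pt "-0.94 -0.54 0" --pt "-0.94 -0.54 0" --pt "-0.94 -0.54 0" --pt "-0.94 -0.55 0" --pt "0 0 0" --yaw '[-0.09,-0.09,-0.09,-0.09,-0.09,0,0,0]'

```text
time_s: 14.15
ee_pos: [0.4834, -0.0546, 0.287]
tcp_rot: [-0.001, 0.613, 0.79, -0.001]
contact_force: [0.6, 0.1, -0.4]
width: 0.496
finger_force: 0.0
```

Request:
drive_tool --grip '[0,0,0,0,0]' --pt "0 0 -0.8" --pt "0 0 -0.8" --pt "0 0 -0.5" --pt "0 0 -0.5" --pt "0 0 0" --yaw '[0,0,0,0,0]'

```text
time_s: 14.65
ee_pos: [0.4845, -0.0534, 0.233]
tcp_rot: [-0.002, 0.613, 0.79, -0.001]
contact_force: [-0.7, 0.3, -0.9]
width: 0.498
finger_force: 0.0
```

```bash
python3 c.py pics/f.png|grep knob
```

```text
knob top 0.55 [ 0.5511 -0.0574  0.069 ] 0.09520768549927794 clip 0.9329546096209649
knob side 0.61 [ 0.4737 -0.0512  0.069 ] 0.04762902421060359 clip -0.011430656222316593
```

View pics/f.png

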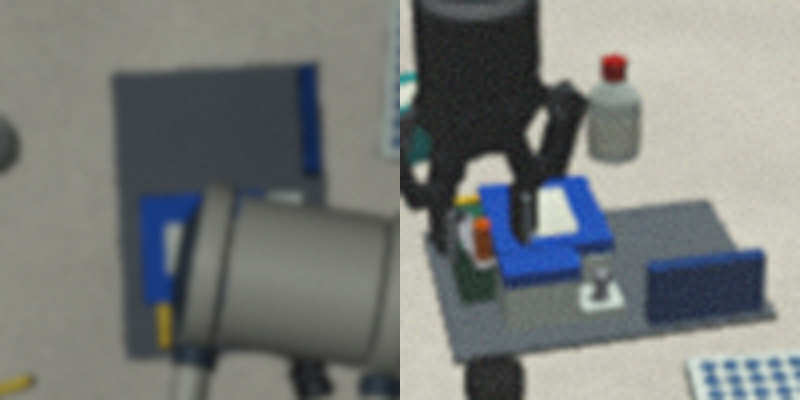

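The fingers straddle the knob at (482,240). Closing on it.

Request:
drive_tool --grip '[0.3,0.5,0.7,1,1,1,1]' --pt "0 0 0" --pt "0 0 0" --pt "0 0 0" --pt "0 0 0" --pt "0 0 0" --pt "0 0 0" --pt "0 0 0" --yaw '[0,0,0,0,0,0,0]' --force 20

```text
time_s: 15.75
ee_pos: [0.4849, -0.0538, 0.2358]
tcp_rot: [0.0, 0.613, 0.79, -0.0]
contact_force: [-1.3, -1.7, 1.6]
width: 0.126
finger_force: 20.3
```

```bash
python3 - <<'E'
import numpy as np
from rig import manip
e=np.array(manip.state()["ee_pos"]);p=np.array([.4725,-.0036]);v=e[:2]-p;r=np.hypot(*v);a=np.arctan2(v[1],v[0]);print(e,r,"clip",a+np.pi/2-.0368)
n=16;d=(.0368-a-.03)/n
pts=np.array([p+r*np.array([np.cos(a+d*i),np.sin(a+d*i)]) for i in range(n+1)])
s=np.diff(np.round((pts-pts[0])/.02,2),axis=0)
print([[round(float(x),2),round(float(y),2),0] for x,y in s],d/1.5)
E
```

```text
[ 0.48489303 -0.0537942   0.23578783] 0.05170149673633849 clip 0.2052604977266636
[[0.21, 0.06, 0], [0.2, 0.08, 0], [0.19, 0.09, 0], [0.19, 0.11, 0], [0.17, 0.13, 0], [0.17, 0.14, 0], [0.15, 0.15, 0], [0.14, 0.16, 0], [0.13, 0.18, 0], [0.11, 0.18, 0], [0.09, 0.2, 0], [0.08, 0.2, 0], [0.06, 0.21, 0], [0.04, 0.21, 0], [0.03, 0.21, 0], [0.01, 0.22, 0]] 0.05564732621117637
```

Width is 0.126 × 85 = 10.7 mm, which matches the knob. Swinging it along the arc.

Request:
drive_tool --grip '[1,1,1,1,1,1,1,1]' --pt "0.21 0.06 0" --pt "0.2 0.08 0" --pt "0.19 0.09 0" --pt "0.19 0.11 0" --pt "0.17 0.13 0" --pt "0.17 0.14 0" --pt "0.15 0.15 0" --pt "0.14 0.16 0" --yaw '[0.055,0.055,0.055,0.055,0.055,0.055,0.055,0.055]'

```text
time_s: 16.55
ee_pos: [0.5134, -0.0352, 0.2358]
tcp_rot: [-0.0, 0.323, 0.947, 0.0]
contact_force: [-2.0, -1.0, 1.4]
width: 0.128
finger_force: 20.4
```

Request:
drive_tool --grip '[1,1,1,1,1,1,1,1]' --pt "0.13 0.18 0" --pt "0.11 0.18 0" --pt "0.09 0.2 0" --pt "0.08 0.2 0" --pt "0.06 0.21 0" --pt "0.04 0.21 0" --pt "0.03 0.21 0" --pt "0.01 0.22 0" --yaw '[0.055,0.055,0.055,0.055,0.055,0.055,0.055,0.055]'

```text
time_s: 17.35
ee_pos: [0.5243, -0.0031, 0.2358]
tcp_rot: [-0.0, -0.002, 1.0, -0.0]
contact_force: [-1.4, -1.8, 1.7]
width: 0.132
finger_force: 20.4
```

Request:
drive_tool --grip '[1,1,0.7,0.5,0.3,0.2,0.2,0.2]' --pt "0 0 0" --pt "0 0 0" --pt "0 0 0" --pt "0 0 0" --pt "0 0 0" --pt "0 0 0" --pt "0 0 0.3" --pt "0 0 0.5" --yaw '[0,0,0,0,0,0,0,0]'

```text
time_s: 18.15
ee_pos: [0.5241, -0.0031, 0.2515]
tcp_rot: [-0.001, 0.0, 1.0, 0.0]
contact_force: [-0.3, 0.5, 0.3]
width: 0.403
finger_force: 0.0
```

Request:
drive_tool --grip '[0.2,0.2,0.2,0.2,0.2,0.2,0.2,0.2]' --pt "0 0 0.8" --pt "0 0 1" --pt "0 0 1" --pt "0 0 1" --pt "-0.5 1 1" --pt "-0.5 1 1" --pt "-0.5 1 1" --pt "-0.5 1 1" --yaw '[0,0,0,0,0,0,0,0]'

```text
time_s: 18.95
ee_pos: [0.4835, 0.0775, 0.4104]
tcp_rot: [0.001, 0.0, 1.0, 0.0]
contact_force: [0.3, 0.4, 0.6]
width: 0.397
finger_force: 0.0
```

Request:
drive_tool --grip '[0.2,0.2,0.2,0.2,0.2,0.2,0.2,0.2]' --pt "-0.5 1 0" --pt "-0.5 1 0" --pt "-0.5 1 0" --pt "-0.5 1 0" --pt "-0.5 1 0" --pt "-0.5 1 0" --pt "-0.5 1 0" --pt "0 0 0" --yaw '[0,0,0,0,0,0,0,0]'

```text
time_s: 19.75
ee_pos: [0.4131, 0.2184, 0.4095]
tcp_rot: [0.001, -0.001, 1.0, 0.001]
contact_force: [0.6, -0.1, -0.1]
width: 0.404
finger_force: 0.0
```

```bash
python3 c.py pics/g.png
```

```text
tab_grip top 0.75 [0.4786 0.04   0.041 ] rel 1.5088678692507385
tab_grip side 0.71 [0.4666 0.0447 0.041 ] rel 1.5535795005647626
far_corner top 0.83 [0.5727 0.062  0.05  ] rel 1.5614279964488875
far_corner side 0.9 [0.5676 0.069  0.05  ] rel 1.608311768862015
knob top 0.62 [ 0.521  -0.0088  0.069 ] 0.04873943462069841 clip 1.4277456833141726
knob top 0.53 [ 0.552 -0.056  0.069] 0.09515055752144998 clip 0.950750095794302
knob side 0.52 [0.5182 0.01   0.069 ] 0.04768056305606783 clip 1.8238378892535314
```

View pics/g.png

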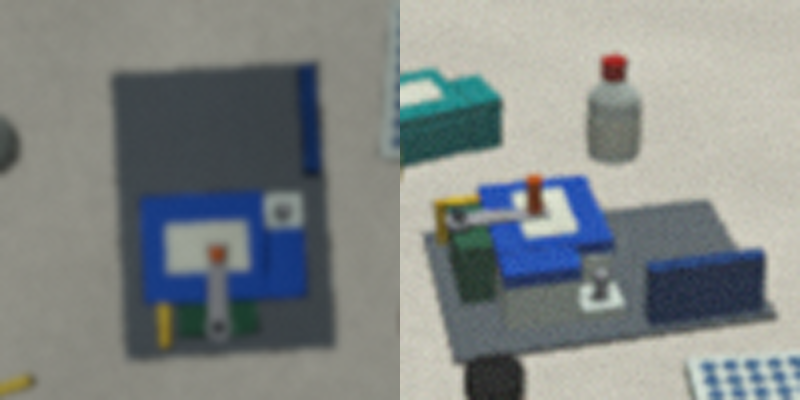

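The clip now points straight across over the lid, with the knob at (217,253). The box is flush, with its lower edge at (143,303)–(305,298), and everything has been released. I'll check the angle numerically, then hand in if it agrees.

```bash
python3 - <<'E'
from fit import *
im=manip.get_image("top");h=cv2.cvtColor(im["frame"],cv2.COLOR_RGB2HSV)
m=((h[...,0]>105)&(h[...,0]<130)&(h[...,1]>130)).astype(np.uint8);m[:190]=0;m[240:]=0;m[:,:225]=0;m[:,290:]=0
n,l,s,c=cv2.connectedComponentsWithStats(m);i=1+np.argmax(s[1:,4])
ys=np.where(l==i)
pts=[atz(im,(x,y),.05)[:2] for y,x in zip(*ys)]
r=cv2.minAreaRect((np.array(pts)*1000).astype(np.float32));print(s[i],r,"dock yaw deg",np.degrees(.0368))
a=np.radians((r[2]+45)%90-45)-.0368;print("rel",a)
if abs(a)<.045: print(manip.finish_job())
E
```

```text
[235 198  42  28 680] ((531.185791015625, -8.44778823852539), (120.42842864990234, 79.63367462158203), 89.50166320800781) dock yaw deg 2.1084846860814292
rel -0.045497617804089785
```

```bash
python3 - <<'E'
from fit import *
N=8;g=0;
for _ in range(N):
    im=manip.get_image("top");g=g+im["frame"].astype(float)/N
d=np.array([.5605,-.0554,.0368])
def line(p0,p1,z,yaw,ch,name):
    # sample subpixel edge across nominal segment p0-p1 (frame at pivot, yaw)
    P=[d[0],d[1],yaw];p0,p1=np.array(p0),np.array(p1);t=(p1-p0)/np.linalg.norm(p1-p0);nn=np.array([-t[1],t[0]]);q=[]
    off=np.linspace(-.009,.009,37)
    for s in np.linspace(0,1,30):
        w=p0+(p1-p0)*s
        px=np.array([proj(im,T(P,(*(w+nn*o),z))) for o in off],np.float32)
        v=cv2.remap((g@ch).astype(np.float32),px[:,0][None],px[:,1][None],cv2.INTER_LINEAR)[0]
        gr=np.abs(np.gradient(cv2.GaussianBlur(v[None],(1,1),0)[0]));gr[gr<.4*gr.max()]=0
        q.append((s*np.linalg.norm(p1-p0),(gr*off).sum()/gr.sum()))
    q=np.array(q);
    for _ in range(3):
        k=np.polyfit(q[:,0],q[:,1],1);r=q[:,1]-np.polyval(k,q[:,0]);q=q[np.abs(r)<=2*r.std()+1e-6]
    print(name,"slope %.4f off %.4f sd %.4f"%(k[0],np.polyval(k,q[:,0].mean()),r.std()))
G=np.array([1,1,1])/3;B=np.array([-.5,-.5,1])
line((.105,.127),(-.095,.127),.005,d[2],G,"dock left")
line((.115,.12),(.115,-.01),.005,d[2],G,"dock far")
line((-.105,.12),(-.105,-.025),.005,d[2],G,"dock near")
line((-.08,-.033),(.01,-.033),.005,d[2],G,"dock right")
y=d[2]+np.pi/2
line((.1,-.014),(.025,-.014),.05,y,B,"lid back")
line((.106,-.008),(.106,.06),.05,y,B,"lid end")
line((-.014,.02),(-.014,.06),.05,y,B,"lid pin end")
line((.018,.066),(.045,.066),.05,y,B,"lid rail side")
E
```

```text
dock left slope 0.0057 off -0.0000 sd 0.0004
dock far slope 0.0066 off -0.0006 sd 0.0005
dock near slope 0.0104 off 0.0002 sd 0.0007
dock right slope 0.0141 off 0.0004 sd 0.0006
lid back slope -0.0022 off -0.0010 sd 0.0002
lid end slope 0.0074 off -0.0022 sd 0.0003
lid pin end slope -0.0057 off -0.0028 sd 0.0001
lid rail side slope -0.0196 off 0.0008 sd 0.0001
```

```bash
python3 -c "
from rig import manip
print(manip.finish_job())"
```

```text
the job is handed in; nothing more can be done
None
```

The job is handed in, and no pass/fail verdict came back: the box measures about 0.01 rad from parallel with the green rail and looks still on its pin, the clip is straight across the lid (about 1.5 rad), everything is released, and I saw no contact with the bottle, jar or well plate.

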